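Set the red routing rod to its middle click

ROBOT

A 6-joint arm with a two-finger parallel gripper is mounted at the origin on the work surface. World frame = base frame: x ahead of the robot, y to its left, z up, the work surface at z = 0. Lengths are in m, angles in rad, forces in N, time in s.
With the tool pointing down it reaches from about 0.25 to 0.775 m from the base axis. Payload 4 kg.
Tool frame: the origin (TCP) lies at the centre of the arm's flange, where the gripper is bolted on; the fingertips stand 199 mm ahead of it and the grasp point (between the pads) lies 180 mm ahead of it; z points along the fingers, y is the line along which they close (so a half turn about z gives the same grasp; the last joint's range is limited). The gripper opens to 94 mm and grips with 3 to 60 N. Pads are 16 mm wide; open, the fingers measure 119 mm over their backs; the gripper's body (75 mm by 177 mm) begins 78 mm behind the grasp point.
Start: joints at [1.084, 0.087, 1.371, -0, 1.684, -0.103], TCP at [0.206, 0.51, 0.405] pointing down, gripper open.
Joint ranges: [-3.1, 3.1], [-0.76, 2.03], [0.27, 2.55], [-1.08, 4.22], [0.17, 2.65], [-2.57, 2.57]. Speed limits (rad/s): [2.79, 2.79, 3.14, 3.14, 3.14, 3.14].

INTERFACE

Orientations are given as [roll, pitch, yaw] about the fixed x, y, z axes, in that order (R = Rz(yaw) Ry(pitch) Rx(roll)).
In Python, from bench import robot, eyes, models gives the robot as it stands.
- The arm moves only by the tool step_arm, never from a script. Its argument "commands" is a list that holds one entry, the list of rows, each a list of 7 numbers: the shift along the tool's x, y, z in mm, then the turn, a rotation vector about the tool's x, y, z in rad, then the finger opening in mm, from 0 to 94. In form: [[[tx, ty, tz, wx, wy, wz, gripper], ...]]. A call has 1 to 20 rows; each row shifts and turns the commanded pose from where the row before left it, along the tool's axes as they then stand; what a row does not reach is not made up. A row lasts 1/8 s, in which the tool goes at most 62.5 mm and 10.7 degrees, less where a joint would pass 70% of its speed; a pose out of reach is approached as far as the arm can. A call is refused whole if a number of a shift passes 62.5 or a number of a turn 0.188, either way. A call with a gripper value outside its range is refused whole. The fingers move at their own pace and stop on an object; the grip force is fixed at half the most. Time passes only in rows, so rows that do not move let the fingers close. It gives the time, the measured TCP pose, the force, the opening and the grip force at its end, in the units of the state.
- robot.get_obs(): the state, without advancing time (a new reading comes with each control period).
- eyes.snapshot(name): name is "side" or "top"; returns a dict with "color" (400x640x3 uint8, red, green, blue), "camera_matrix" (3x3 intrinsics, pixels), "eye" and "rotation" of the camera in the world. Camera axes: x right, y up, looking along -z (the intrinsics and any distortion apply to the point x, -y, -z); pixel columns grow to the right and rows downward; lengths in m; the calibration is good to about 2 mm. A picture is of the moment at which its call begins. There is no depth.
- robot.close_job(): hands the job in; it is judged then, once.
Trained networks look in a picture, given as the dict that the camera call returned (one of the last four; its "shot" number tells which), for a name from the list of things; names that differ only in an ending like _2 or _b are one class to them, and where a whole thing is asked for, a point or a joint stands for the part that bears it (a point fixed in the world has none). Each returns a list of dicts, best first, with "confidence" (0 to 1); they miss things now and then, are a little off and sometimes report something else, mostly with a low value. They report only what shows in the picture. A call takes as long as a camera call. They do not tell look-alikes from the thing itself.
- models.masks_of(picture, query): "mask" (400x640 bool, what is visible of it) and "xy" ([column, row] in pixels, amid what is visible of it).
- models.tip_of(picture, query): "xy" ([column, row] in pixels: a listed point, or the origin of a listed thing).
The state is a dict: "time": time; "joint_positions": joint angles; "qvel": joint speeds; "joint_torque": joint torques, N m; "tool_pos": TCP position; "ee_rot": TCP orientation; "wrist_force": force on the tool from outside, world axes, zero at the start; "wrist_torque": the same for the moment, N m; "width": finger opening in m; "finger_force": force on a finger pad.
Only numpy, scipy, OpenCV 4.12 (cv2) and the standard library are available. Lean on these libraries where they do the work, as an engineer would, in place of code of your own. Each camera call takes 0.05 s, during which the arm holds its last target. There are 200 camera calls.

TASK

Two push-pull signal routing switches stand on the electronics bench. Pull the rod with the red knob out by one click, so that it rests in its middle click position and the board under test is routed to the meter, then let go. Leave the rod with the black knob fully pulled out, as it is.

Things in the scene. Friction and masses are not known exactly. Their poses are not given: they have to be found in the camera images.
- red_rod (a joint): travel of the red-knobbed rod in m: 0 is pushed fully home (its start), 0.025 the middle click, 0.050 fully out. A spring detent clicks at these three: let go within 10 mm of the middle, the rod snaps to it. Moving it takes up to 8 N. At the middle click a white ring on the steel rod has come out of the box; fully out, a yellow ring too.
- red_knob (a point): centre of the red knob, a cylinder 28 mm across and 28 mm long along the rod, 50 mm above the bench; x points along the rod outwards (the way to pull), y level across it, z up. Its 10 mm steel rod comes out of a fixed grey metal box 120 mm along the rod, 90 wide, 76 high, whose front face is 39 mm behind this point when home, 64 at the middle click.
- black_rod (a joint): travel of the rod of the other switch, the same in build, with a black knob: it starts fully out at 0.050 and must stay there.
- black_knob (a point): centre of the black knob, of the same size, height and axes as the red one, on an identical grey switch box fixed to the bench.
There are look-alikes about, which are no part of the job. Leave any pink look-alike of the part that bears red_rod alone.

How it is judged:
At the end, for the whole second after the job is handed in: The red-knobbed rod rests, released, in its middle click position (travel 25 mm, within 5 mm) and the black-knobbed rod is still fully out (within 10 mm) (value of joint red_rod between 0.02 and 0.03 m and velocity of joint red_rod between -0.01 and 0.01 m/s and value of joint black_rod above 0.04 m); the robot touches nothing.
It fails at once if the black-knobbed rod is pushed in by more than 10 mm (value of joint black_rod below 0.04 m).
It also fails if it takes over 29 s, if anything falls off the work surface, if the arm or the gripper's body presses on something with over 40 N, if the wrist force passes 120 N, or if a joint passes its speed limit or range.

## Working session

There is one attempt and no reset: what is moved stays moved. The work goes in short steps, Python scripts to look and compute and a tool call to move; the robot and the scene stay as the last step left them, time stands still between calls to the robot, and variables do not carry over. Pictures are saved under pics/ and viewed, at most 10 in all, crops included, and the job is handed in when it is done.

Besides the shell and the picture viewer there is one more tool, called after "Call:" as name([rows], argument=value, ...), one row to a line, values as JSON. step_arm: Moves the arm, as the interface text tells. Its arguments: {"type":"object","properties":{"commands":{"type":"array"}},"required":["commands"]}

```bash
mkdir -p pics; cat > h.py <<'E'
import numpy as np, cv2
from bench import robot, eyes, models
def plane(p,xy,z):
    K=np.array(p["camera_matrix"]);d=np.linalg.inv(K)@[xy[0],xy[1],1.];d=np.array(p["rotation"])@[d[0],-d[1],-d[2]]
    e=np.array(p["eye"]);return e+d*(z-e[2])/d[2]
def proj(p,X):
    c=np.array(p["rotation"]).T@(np.array(X)-p["eye"]);c=np.array([c[0],-c[1],-c[2]]);u=np.array(p["camera_matrix"])@c;return u[:2]/u[2]
E
python3 - <<'E'
from h import *
for n in("top","side"):
    p=eyes.snapshot(n);cv2.imwrite(f"pics/{n}0.png",p["color"][...,::-1]);print(n,[k for k in p],np.round(p["eye"],3))
    for q in("red_knob","black_knob"):
        for r in models.tip_of(p,q): print(q,np.round(r["xy"],1),round(r["confidence"],2),np.round(plane(p,r["xy"],.05),3))
E
```

```text
top ['color', 'camera_matrix', 'eye', 'rotation', 'shot'] [0.362 0.029 0.842]Traceback (most recent call last):
  File "<stdin>", line 5, in <module>
  File "h.py", line 5, in plane
    e=np.array(p["eye"]);return e+d*(z-e[2])/d[2]
                                             ~^^^
IndexError: invalid index to scalar variable.
```

```bash
python3 - <<'E'
from h import *
p=eyes.snapshot("top");print(repr(p["rotation"]),repr(p["camera_matrix"]),robot.get_obs())
E
```

```text
array([ 0.19179409, -0.02157157, -1.58641089]) array([[400.84836351,   0.        , 320.51978336],
       [  0.        , 400.84836351, 204.50366588],
       [  0.        ,   0.        ,   1.        ]]) {'time': 0.15, 'joint_positions': array([ 1.08388630e+00,  8.78339014e-02,  1.37189815e+00,  1.98370414e-05,
        1.68361453e+00, -1.03089575e-01]), 'qvel': array([ 0.00047955, -0.00128777, -0.00512225, -0.00020603, -0.001632  ,
       -0.00146704]), 'joint_torque': array([ 1.61448181e-03, -3.40639579e+01, -3.02794254e+01,  7.18361652e-02,
        3.04815976e-02, -9.93697131e-05]), 'tool_pos': array([0.20591641, 0.50991617, 0.40375069]), 'ee_rot': array([-3.13985007e+00, -2.00101738e-04,  2.75777424e+00]), 'wrist_force': array([0.69479673, 0.24615092, 0.55285584]), 'wrist_torque': array([-0.02542036,  0.00063133, -0.01961456]), 'finger_force': 0.0, 'width': 0.09416635473268417}
```

View pics/top0.png

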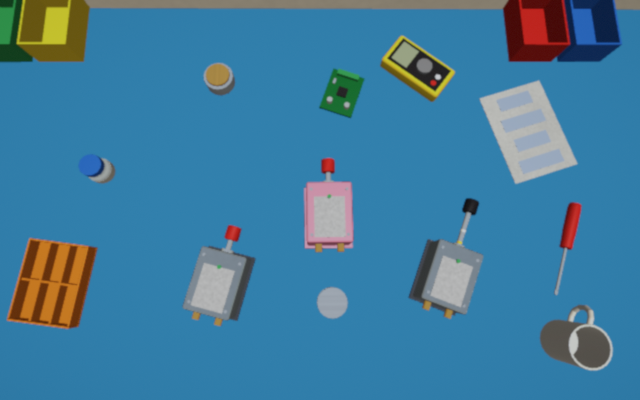

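The top view shows three candidates: a red knob on a grey box at (233,233), a red knob on the pink look-alike box at (328,166), and the black knob at (470,206). The description says grey box, so I choose (233,233). The camera rotation is given as rpy.

```bash
sed -i '1a from scipy.spatial.transform import Rotation as Ro\ndef RR(p): return Ro.from_euler("xyz",p["rotation"]).as_matrix()' h.py
sed -i 's/np.array(p\["rotation"\])/RR(p)/' h.py; sed -i '2,3{/^def RR/!b};' h.py
python3 - <<'E'
from h import *
for n in("top","side"):
    p=eyes.snapshot(n);print(n,np.round(p["eye"],3))
    if n=="side": cv2.imwrite("pics/side0.png",p["color"][...,::-1])
    else: cv2.imwrite("pics/crop0.png",cv2.resize(p["color"][200:340,160:280,::-1],None,fx=4,fy=4,interpolation=2))
    for q in("red_knob","black_knob"):
        for r in models.tip_of(p,q): print(q,np.round(r["xy"],1),round(r["confidence"],2),np.round(plane(p,r["xy"],.05),3))
    for r in models.masks_of(p,"red_knob"):
        m=r["mask"]; print("mask",np.round(r["xy"],1),m.sum(),round(r["confidence"],2))
E
```

```text
top [0.362 0.029 0.842]
red_knob [327.2 164.9] 0.63 [ 0.599 -0.006  0.05 ]
red_knob [233.9 234.8] 0.58 [0.457 0.181 0.05 ]
black_knob [467.7 207.7] 0.96 [ 0.506 -0.289  0.05 ]
mask [329.1 168.7] 251 0.62
mask [234.3 235.2] 235 0.5
side [ 0.37  -0.528  0.45 ]
red_knob [256.2 178.7] 0.6 [0.456 0.165 0.05 ]
red_knob [363.6 219.9] 0.6 [ 0.6   -0.005  0.05 ]
black_knob [377.3 397.1] 0.88 [ 0.505 -0.296  0.05 ]
mask [360.6 221.8] 355 0.89
mask [257.3 175.7] 282 0.59
mask [354.  390.2] 1302 0.43
```

View pics/crop0.png

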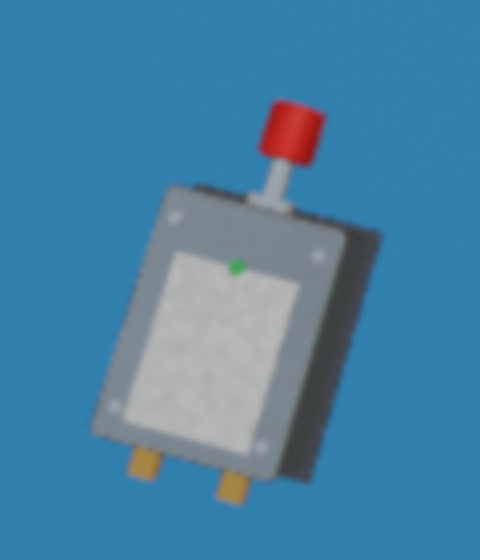

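View pics/side0.png

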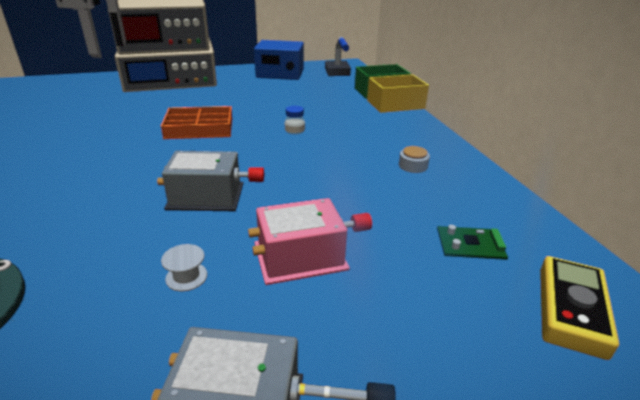

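The crop confirms a grey box with a red knob, pushed home (no white ring showing). In the side view the same knob is at (257,175), pink's is at (362,221) and black's is at (380,393).

```bash
python3 - <<'E'
from h import *
p=eyes.snapshot("top");s=eyes.snapshot("side")
c=lambda u,v:plane(p,(160+u/4-.4,200+v/4-.4),.076)[:2]
fl,bl,fr,br=c(170,184),c(93,432),c(347,232),c(275,480)
print(fl,bl,fr,br,[round(np.linalg.norm(a),3) for a in(fl-bl,fr-br,fl-fr,bl-br)])
ax=(fl-bl+fr-br);yaw=np.arctan2(ax[1],ax[0]);lat=fl-fr+bl-br;yaw2=np.arctan2(lat[1],lat[0])-np.pi/2;print("yaw",yaw,yaw2)
y=(yaw+yaw2)/2;a=np.array([np.cos(y),np.sin(y)]);ctr=(fl+fr+bl+br)/4;print("knob from box",ctr+a*.099)
# red mask centroid, both views triangulated
rays=[]
for q,xy0 in((p,(233,233)),(s,(257,175))):
    h=cv2.cvtColor(q["color"],cv2.COLOR_RGB2HSV);m=((h[...,0]<8)|(h[...,0]>172))&(h[...,1]>150)&(h[...,2]>70)
    n,l,st,ce=cv2.connectedComponentsWithStats(m.astype(np.uint8));i=1+np.argmin(np.linalg.norm(ce[1:]-xy0,axis=1));print(ce[i],st[i],plane(q,ce[i],.053))
    d=plane(q,ce[i],0)-q["eye"];rays.append((np.array(q["eye"]),d/np.linalg.norm(d)))
A=sum(np.eye(3)-np.outer(d,d) for e,d in rays);b=sum((np.eye(3)-np.outer(d,d))@e for e,d in rays);k=np.linalg.solve(A,b);print("tri",k)
o=robot.get_obs();R=Ro.from_euler("xyz",o["ee_rot"]);print("tool y yaw",np.degrees(np.arctan2(*R.as_matrix()[1::-1,1])),"x",np.degrees(np.arctan2(*R.as_matrix()[1::-1,0])), "want x yaw",np.degrees(y))
print("delta tool mm",R.inv().apply(np.r_[k[:2],.23]-o["tool_pos"])*1000)
E
```

```text
[0.43393568 0.23594099] [0.32029412 0.26657306] [0.41011552 0.15185472] [0.29749483 0.18256912] [np.float64(0.118), np.float64(0.117), np.float64(0.087), np.float64(0.087)]
yaw -0.26476468386008817 -0.27054758896485653
knob from box [0.46093498 0.18305177]
[232.5        232.79268293] [225 226  16  15 164] [0.46048448 0.18367023 0.053     ]
[255.63905325 173.56804734] [249 168  15  13 169] [0.45719357 0.17861851 0.053     ]
tri [0.45938165 0.18433509 0.04990109]
tool y yaw 68.01023289923921 x 158.0102323419649 want x yaw -15.3355669772125
delta tool mm [-356.93499772 -207.10262327  174.73910476]
```

Call:
step_arm([
  [[0,0,0,0,0,-0.116,94],[-25,-20,5,0,0,0,94],[-41,-31,12,0,0,0,94],[-41,-31,12,0,0,0,94],[-41,-31,12,0,0,0,94],[-41,-31,12,0,0,0,94],[-41,-31,12,0,0,0,94],[-41,-31,12,0,0,0,94],[-40,-26,12,0,0,0,94],[-20,-15,5,0,0,0,94],[0,0,0,0,0,0,94],[0,0,0,0,0,0,94]],
])

```text
time: 2.15
tool_pos: [0.4595, 0.1846, 0.3109]
ee_rot: [3.141, -0.0, 2.874]
wrist_force: [-0.1, -0.8, -0.1]
width: 0.0938
finger_force: 0.0
```

```bash
python3 - <<'E'
from h import *
o=robot.get_obs();R=Ro.from_euler("xyz",o["ee_rot"]);M=R.as_matrix();print(o["time"],o["tool_pos"],o["width"],"x yaw",np.degrees(np.arctan2(M[1,0],M[0,0])),M[:,2])
print("delta tool mm",R.inv().apply(np.r_[.460,.184,.23]-o["tool_pos"])*1000)
p=eyes.snapshot("side");cv2.imwrite("pics/s1.png",cv2.resize(p["color"][60:260,130:400,::-1],None,fx=2.5,fy=2.5))
E
```

```text
2.15 [0.45954245 0.18462906 0.3109498 ] 0.0937983729857833 x yaw 164.66642290418378 [ 6.64476841e-05  7.04424637e-04 -9.99999750e-01]
delta tool mm [-0.61750575 -0.54208763 80.94936279]
```

View pics/s1.png

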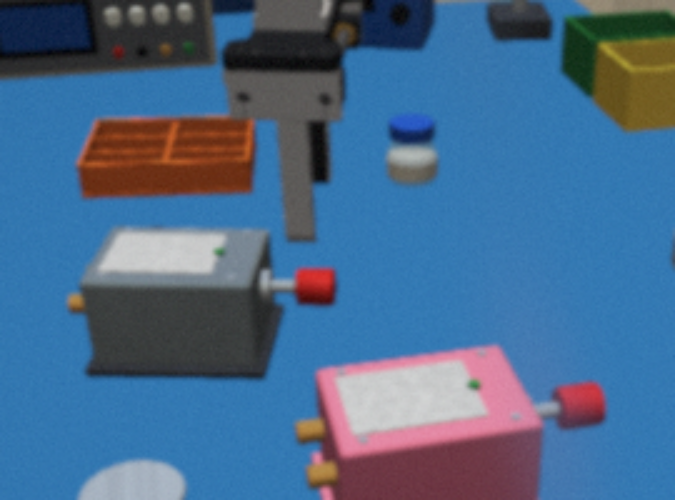

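The open fingers hang above the red knob of the grey box (crop ~(315,286)), clear of everything. Next I descend and close.

Call:
step_arm([
  [[-1,0,20,0,0,0,94],[0,0,25,0,0,0,94],[0,0,25,0,0,0,94],[0,0,11,0,0,0,94],[0,0,0,0,0,0,94],[0,0,0,0,0,0,60],[0,0,0,0,0,0,40],[0,0,0,0,0,0,20],[0,0,0,0,0,0,20],[0,0,0,0,0,0,20],[0,0,0,0,0,0,20],[0,0,0,0,0,0,20]],
])

```text
time: 3.7
tool_pos: [0.4606, 0.1835, 0.2295]
ee_rot: [-3.139, -0.0, 2.874]
wrist_force: [-1.2, -6.3, 3.2]
width: 0.0274
finger_force: 19.1
```

```bash
python3 - <<'E'
from h import *
o=robot.get_obs();print(o["tool_pos"],o["width"],o["finger_force"],o["wrist_force"])
p=eyes.snapshot("side");cv2.imwrite("pics/s2.png",cv2.resize(p["color"][60:260,130:400,::-1],None,fx=2.5,fy=2.5))
E
```

```text
[0.46063211 0.18345357 0.22954169] 0.027427928374435112 19.128268361091614 [-1.23605914 -6.29844629  3.17235532]
```

View pics/s2.png

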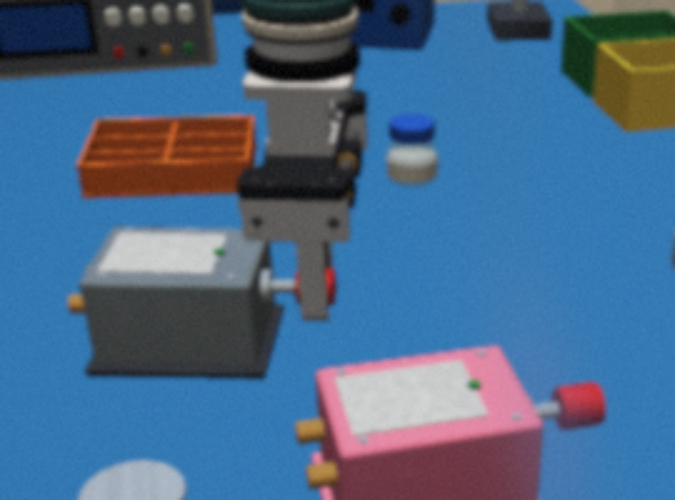

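The knob is gripped at its middle (width 27 mm). I pull outwards along tool -x by 25 mm.

Call:
step_arm([
  [[-4,0,0,0,0,0,20],[-5,0,0,0,0,0,20],[-5,0,0,0,0,0,20],[-5,0,0,0,0,0,20],[-4,0,0,0,0,0,20],[-2,0,0,0,0,0,20],[0,0,0,0,0,0,20],[0,0,0,0,0,0,20]],
])

```text
time: 4.75
tool_pos: [0.4851, 0.1766, 0.2296]
ee_rot: [-3.14, 0.0, 2.873]
wrist_force: [-1.3, -5.5, 1.5]
width: 0.0273
finger_force: 30.0
```

```bash
python3 - <<'E'
from h import *
o=robot.get_obs();a=np.array([np.cos(-.2676),np.sin(-.2676)]);print("pulled mm",(o["tool_pos"][:2]-[.4606,.1835])@a*1000,o["wrist_force"],o["width"])
p=eyes.snapshot("side");cv2.imwrite("pics/s3.png",cv2.resize(p["color"][120:220,180:310,::-1],None,fx=5,fy=5))
E
```

```text
pulled mm 25.401698074104516 [-1.33367798 -5.54153293  1.50102892] 0.027281253823319935
```

View pics/s3.png

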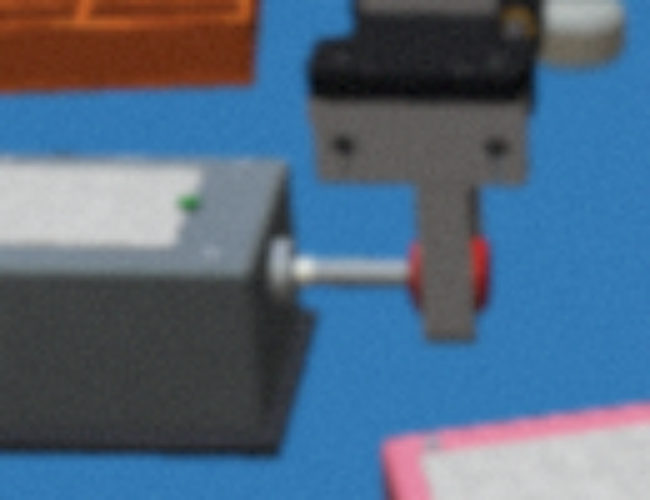

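The white ring is out beside the box (crop ~(303,268)), and the knob moved with the grip. I open the fingers and lift straight up.

Call:
step_arm([
  [[0,0,0,0,0,0,50],[0,0,0,0,0,0,94],[0,0,0,0,0,0,94],[0,0,0,0,0,0,94],[0,0,0,0,0,0,94],[0,0,-20,0,0,0,94],[0,0,-30,0,0,0,94],[0,0,-30,0,0,0,94],[0,0,-30,0,0,0,94],[0,0,-10,0,0,0,94],[0,0,0,0,0,0,94],[0,0,0,0,0,0,94]],
])

```text
time: 6.3
tool_pos: [0.4846, 0.1772, 0.348]
ee_rot: [-3.14, -0.002, 2.874]
wrist_force: [0.0, 0.3, 0.3]
width: 0.0942
finger_force: 0.0
```

```bash
python3 - <<'E'
from h import *
s=eyes.snapshot("side");cv2.imwrite("pics/s4.png",cv2.resize(s["color"][120:400,150:420,::-1],None,fx=2,fy=2))
h=cv2.cvtColor(s["color"],cv2.COLOR_RGB2HSV);m=((h[...,0]<8)|(h[...,0]>172))&(h[...,1]>150)&(h[...,2]>70)
n,l,st,ce=cv2.connectedComponentsWithStats(m.astype(np.uint8));i=1+np.argmin(np.linalg.norm(ce[1:]-(268,174),axis=1))
X=plane(s,ce[i],.053);print(ce[i],st[i],X,"travel",(X-[.4572,.1786,.053])@[np.cos(-.2676),np.sin(-.2676),0]*1000)
E
```

```text
[269.52941176 173.72352941] [263 168  14  13 170] [0.48189756 0.17206362 0.053     ] travel 25.54686711808097
```

View pics/s4.png

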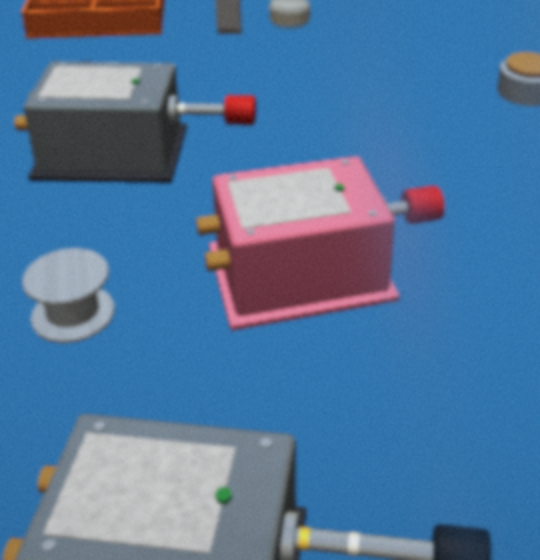

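The red rod is released at about 25.5 mm of travel. The black rod is still fully out with both rings showing, and the gripper is clear.

```bash
python3 -c "
from bench import robot;print(robot.close_job())"
```

```text
the job is handed in; nothing more can be done
None
```

The job is handed in: the red-knobbed rod measured about 25.5 mm of travel (middle click) after I let go, the black rod is still fully out, and the gripper is clear of everything; no verdict came back.

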